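Trace the supply bus bar with the fingertips

ROBOT

A 6-joint arm with a two-finger parallel gripper is mounted at the origin on the work surface. World frame = base frame: x ahead of the robot, y to its left, z up, the work surface at z = 0. Lengths are in m, angles in rad, forces in N, time in s.
With the tool pointing down it reaches from about 0.35 to 0.775 m from the base axis. Payload 5.5 kg.
Tool frame: the origin (TCP) lies on the mounting face of the last link; the fingertips stand 173 mm ahead of it and the grasp point (between the pads) lies 155 mm ahead of it; z points along the fingers, y is the direction in which the jaws open and shut (so a half turn about z gives the same grasp; the last joint's range is limited). The gripper opens to 85 mm and grips with 20 to 120 N. Pads are 22 mm wide; open, the fingers measure 114 mm over their backs; the gripper's body (76 mm by 85 mm) begins 54 mm behind the grasp point. The pads swing forward as they close: fully open they stand 13 mm farther back than shut.
Start: joints at [-1.343, 0.313, 0.046, 1.304, 0, 1.431], TCP at [0.207, -0.537, 0.405] pointing down, gripper open.
Joint ranges: [-2.76, 2.76], [-0.86, 1.69], [-1.03, 1.26], [-2.2, 2.34], [-1.47, 1.5], [-3.14, 3.14]. Speed limits (rad/s): [2.57, 2.57, 3.14, 3.14, 3.14, 3.14].

INTERFACE

Orientations are given as a unit quaternion [w, x, y, z].
In Python, from workcell import * gives the robot as it stands. The module is installed in compiled form; this text tells all that it offers.
- The arm moves only by the shell command python3 -m crank 'ROWS' [FORCE]. ROWS is JSON, a list of rows, each a list of 7 numbers: the shift along the tool's x, y, z in mm, then the turn, a rotation vector about the tool's x, y, z in degrees, then the opening, from 0 (shut) to 1 (fully open). A call has exactly 8 rows; each row shifts and turns the commanded pose from where the row before left it, along the tool's axes as they then stand; what a row does not reach is not made up. A row lasts 1/8 s, in which the tool goes at most 62.5 mm and 10.7 degrees, less where a joint would pass 70% of its speed; a pose out of reach is approached as far as the arm can. A call with a gripper value outside its range is refused whole. The fingers move at their own pace and stop on an object; FORCE is the grip in N (left out, the last holds). Time passes only in rows, so rows that do not move let the fingers close, or fill a call up. It gives the time, the measured TCP pose, the force and the opening at its end, in the units of the state.
- get_state(): the state, without advancing time (a new reading comes with each control period).
- read_camera(name): name is "scene" or "top" or "wrist"; returns the picture (480x640x3 uint8, blue, green, red); there is no depth.
- calibration(name): a dict with "fx", "fy", "cx", "cy" (pixels), "extrinsics" (4x4, takes a point from world to camera coordinates). Camera axes: x right, y down, z forward; pixel columns grow to the right and rows downward; lengths in m; the calibration is good to about 2 mm. A picture is of the moment at which its call begins: read the wrist's pose just before it. calibration takes no time and is no camera call; for the wrist camera it gives the pose at the moment of the call.
- hand_in(): hands the job in, once; it reports no verdict.
The state is a dict: "clock": time; "joint_pos": joint angles; "qvel": joint speeds; "tau": joint torques, N m; "tcp_pos": TCP position; "orientation": TCP orientation; "wrist_force": force on the tool from outside, world axes, zero at the start; "ft_torque": the same for the moment, N m; "finger_gap": finger opening in m.
Only numpy, scipy, OpenCV 4.12 (cv2) and the standard library are available. Lean on these libraries where they do the work, as an engineer would, in place of code of your own. Each camera call takes 0.05 s, during which the arm holds its last target.

TASK

Trace the supply circuit on the amplifier chassis by touch: with the gripper shut, rest the fingertips lightly on the white dot at the red fuse holder's end of the dotted copper bar and draw them along the bar over every white dot in order, round the corner, to the last dot near the brass selector knob. The bar rides on springs: let it dip slightly under the fingertips, but never push it down to its stops, and do not pinch or lift it. Finish while still holding the fingertips lightly on the last dot, and leave the other bar, the knob and the loose parts as they are.

Things in the scene. Friction and masses are not known exactly. Their poses are not given: they have to be found in the camera images.
- supply: Supply assembly on the chassis. Origin on the chassis's top (20 mm above the desk), z up. In its frame, mm: red fuse holder 32 x 30, 38 high, at x -50, y 80; L-shaped copper bar with 8 white dots, 14 wide, 5 thick, top face at z 27 (47 above the desk), from the fuse holder along -y to a corner at (-50, -70), then along +x to x 52; brass selector knob at (82, -70).
- supply_bar (a joint): How far the dotted copper bar is pressed down, in m: 0 at rest, positive downward. It rides level on springs, 0.7 N per mm; stops 9 mm down (about 6 N). 2 to 4 mm down is a good light touch; over 7.5 mm counts as pushed to the stops. It springs back when let go.
- ground: Ground assembly beside the supply one on the chassis, to be left alone: the same L of copper bar in the same place in its own frame, also sprung, but no dots, a black block (32 x 30 x 30 mm) in place of the red fuse holder and a black post (24 mm across, 30 mm high) in place of the knob. Origin on the chassis's top; z up.
- ground_bar (a joint): How far the ground assembly's bar is pressed down, in m; 0 at rest. It should stay there.
- chassis: Grey steel chassis plate, fixed, 280 x 460 mm and 20 mm high, origin at the centre of its underside on the desk.
- selector_mark (a point): The outer end of the white pointer line on the brass selector knob's top, 14 mm from the knob's axis, 30 mm above the chassis. The knob (36 mm across at its foot) turns easily; to be left alone.
- capacitor_center (a point): Centre of a loose blue capacitor can standing on the chassis, 35 mm across and 45 mm high; to be left alone.
- spare_knob_center (a point): Centre of a loose spare brass knob standing on the chassis, 32 mm across and 24 mm high; to be left alone.
- driver: A loose screwdriver lying on the desk to the right of the chassis, about 200 mm long; to be left alone.
- dot0 (a point): White dot 1 of 8 on the supply bar, 9 mm across, flush with the bar's top face; the point is on the top face and sinks with the bar; the first dot, at the red fuse holder's end. In the supply frame: x -50, y 30 mm. The middle of the shut fingertips should pass within 12 mm of it, hand pointing about straight down.
- dot1 (a point): White dot 2 of 8 on the supply bar, 9 mm across, flush with the bar's top face; the point is on the top face and sinks with the bar. In the supply frame: x -50, y 5 mm. The middle of the shut fingertips should pass within 12 mm of it, hand pointing about straight down.
- dot2 (a point): White dot 3 of 8 on the supply bar, 9 mm across, flush with the bar's top face; the point is on the top face and sinks with the bar. In the supply frame: x -50, y -20 mm. The middle of the shut fingertips should pass within 12 mm of it, hand pointing about straight down.
- dot3 (a point): White dot 4 of 8 on the supply bar, 9 mm across, flush with the bar's top face; the point is on the top face and sinks with the bar. In the supply frame: x -50, y -45 mm. The middle of the shut fingertips should pass within 12 mm of it, hand pointing about straight down.
- dot4 (a point): White dot 5 of 8 on the supply bar, 9 mm across, flush with the bar's top face; the point is on the top face and sinks with the bar; on the corner of the L. In the supply frame: x -50, y -70 mm. The middle of the shut fingertips should pass within 12 mm of it, hand pointing about straight down.
- dot5 (a point): White dot 6 of 8 on the supply bar, 9 mm across, flush with the bar's top face; the point is on the top face and sinks with the bar. In the supply frame: x -25, y -70 mm. The middle of the shut fingertips should pass within 12 mm of it, hand pointing about straight down.
- dot6 (a point): White dot 7 of 8 on the supply bar, 9 mm across, flush with the bar's top face; the point is on the top face and sinks with the bar. In the supply frame: x 0, y -70 mm. The middle of the shut fingertips should pass within 12 mm of it, hand pointing about straight down.
- dot7 (a point): White dot 8 of 8 on the supply bar, 9 mm across, flush with the bar's top face; the point is on the top face and sinks with the bar; the last dot, at the brass knob's end. In the supply frame: x 25, y -70 mm. The middle of the shut fingertips should pass within 12 mm of it, hand pointing about straight down.

How it is judged:
On the way, in this order (a step that is already met when the one before it is completed fails the run):
1. the fingertips rest on white dot 1 of 8, pressing the bar at least 0.5 mm down (horizontal distance between the grasp point and dot0 below 0.012 m and value of joint supply_bar above 0.0005 m and contact force between the fingers and supply above 0.2 N), for 0.05 s.
2. the fingertips rest on white dot 2 of 8, pressing the bar at least 0.5 mm down (horizontal distance between the grasp point and dot1 below 0.012 m and value of joint supply_bar above 0.0005 m and contact force between the fingers and supply above 0.2 N), for 0.05 s.
3. the fingertips rest on white dot 3 of 8, pressing the bar at least 0.5 mm down (horizontal distance between the grasp point and dot2 below 0.012 m and value of joint supply_bar above 0.0005 m and contact force between the fingers and supply above 0.2 N), for 0.05 s.
4. the fingertips rest on white dot 4 of 8, pressing the bar at least 0.5 mm down (horizontal distance between the grasp point and dot3 below 0.012 m and value of joint supply_bar above 0.0005 m and contact force between the fingers and supply above 0.2 N), for 0.05 s.
5. the fingertips rest on white dot 5 of 8, pressing the bar at least 0.5 mm down (horizontal distance between the grasp point and dot4 below 0.012 m and value of joint supply_bar above 0.0005 m and contact force between the fingers and supply above 0.2 N), for 0.05 s.
6. the fingertips rest on white dot 6 of 8, pressing the bar at least 0.5 mm down (horizontal distance between the grasp point and dot5 below 0.012 m and value of joint supply_bar above 0.0005 m and contact force between the fingers and supply above 0.2 N), for 0.05 s.
7. the fingertips rest on white dot 7 of 8, pressing the bar at least 0.5 mm down (horizontal distance between the grasp point and dot6 below 0.012 m and value of joint supply_bar above 0.0005 m and contact force between the fingers and supply above 0.2 N), for 0.05 s.
8. the fingertips rest on white dot 8 of 8, pressing the bar at least 0.5 mm down (horizontal distance between the grasp point and dot7 below 0.012 m and value of joint supply_bar above 0.0005 m and contact force between the fingers and supply above 0.2 N), for 0.05 s.
At the end, for the whole second after the job is handed in: The fingertips rest within 12 mm of the last dot, holding the supply bar 0.5 to 7.5 mm down (over 0.2 N), still; ground bar not pressed; the knob's mark within 6 mm, capacitor and spare knob within 10 mm, screwdriver within 15 mm of their starts (all of step 8 and value of joint supply_bar below 0.0075 m and velocity of joint supply_bar below 0.01 m/s and value of joint ground_bar below 0.001 m and distance of selector_mark from where it was at the start of the episode below 0.006 m and distance of each of capacitor_center, spare_knob_center from where it was at the start of the episode below 0.01 m and distance of driver from where it was at the start of the episode below 0.015 m); the arm keeps its last pose, push and grip.
It fails at once if the supply bar is pushed down to its stops (over 7.5 mm) (value of joint supply_bar above 0.0075 m).
It fails at once if the supply bar is lifted (over 2 mm) (value of joint supply_bar below -0.002 m).
It fails at once if the supply assembly is pinched or pushed hard (over 10 N) (contact force between the fingers and supply above 10 N).
It fails at once if the ground assembly is touched (over 0.5 N) or its bar pressed or lifted (contact force between any of the fingers, the arm and ground above 0.5 N or value of joint ground_bar above 0.001 m or value of joint ground_bar below -0.001 m).
It fails at once if the selector knob is turned (mark over 6 mm), or the capacitor or spare knob is moved over 10 mm, or the screwdriver over 15 mm (distance of selector_mark from where it was at the start of the episode above 0.006 m or distance of any of capacitor_center, spare_knob_center from where it was at the start of the episode above 0.01 m or distance of driver from where it was at the start of the episode above 0.015 m).
It also fails if it takes over 45 s, if anything falls off the work surface, if the arm or the gripper's body presses on something with over 40 N, if the wrist force passes 120 N, or if a joint passes its speed limit or range.

## Working session

There is one attempt and no reset: what is moved stays moved. The work goes in short steps, Python scripts to look and compute and a shell command to move; the robot and the scene stay as the last step left them, time stands still between calls to the robot, and variables do not carry over. Pictures are saved under pics/ and viewed, and the job is handed in when it is done.

```bash
mkdir -p pics
python3 - <<'E'
from workcell import *
import cv2
for n in("scene","top"):
    cv2.imwrite(f"pics/{n}0.png",read_camera(n))
s=get_state();print(s)
print(calibration("top"))
E
```

```text
{'clock': 0.1, 'joint_pos': array([-1.34262405e+00,  3.13925382e-01,  4.50472854e-02,  1.30360000e+00,
       -2.82058736e-05,  1.43122109e+00]), 'qvel': array([ 0.00028333, -0.00228995,  0.00388401,  0.00143433, -0.0004403 ,
       -0.00064701]), 'tau': array([ 1.75563633e-03, -4.81727135e+01,  2.99242473e+01,  1.28088307e-02,
       -1.45565773e-04,  2.13517438e-06]), 'tcp_pos': array([ 0.20667858, -0.53636894,  0.40387923]), 'orientation': array([-8.39433348e-04,  9.83142446e-01,  1.82839338e-01, -5.13267814e-05]), 'wrist_force': array([-0.73835678,  0.34730389,  0.38875041]), 'ft_torque': array([-0.03549012,  0.01418803, -0.0041628 ]), 'finger_gap': 0.08567637183322435}
{'fx': 487.0259303486805, 'fy': 487.0259303486805, 'cx': 314.16827491238587, 'cy': 238.81970024151357, 'extrinsics': array([[-0.02184317, -0.99972921,  0.00802345, -0.04882945],
       [-0.99296842,  0.0207601 , -0.11654499,  0.57668297],
       [ 0.11634687, -0.01051275, -0.993153  ,  0.86072283],
       [ 0.        ,  0.        ,  0.        ,  1.        ]])}
```

View pics/top0.png

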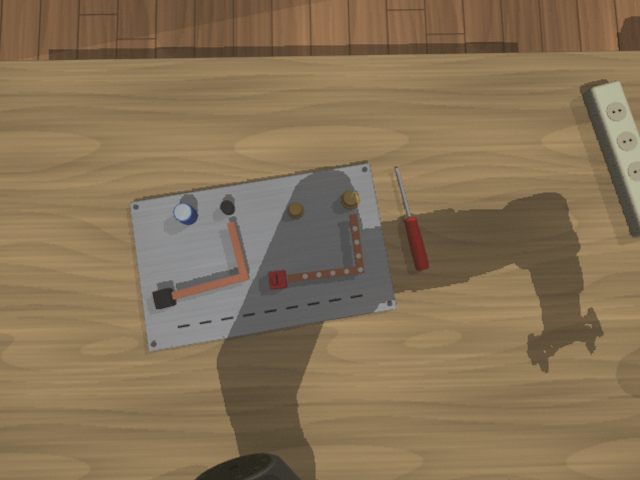

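View pics/scene0.png

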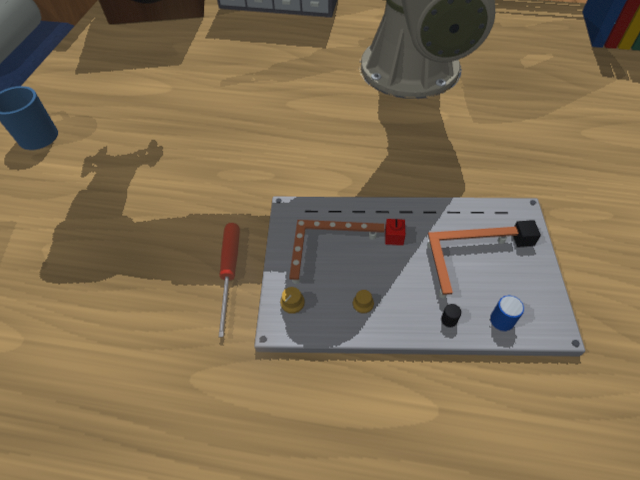

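The top view shows the red fuse holder at about (278,279). The dotted bar runs right to the corner at about (360,269), then up to about (354,217), with the brass knob at (350,199). The ground L is on the left and has no dots. Next I'll locate the dots precisely.

```bash
cat > h.py <<'E'
import numpy as np, cv2
from workcell import *
def ray(n,uv,z,c=None):
    c=c or calibration(n);E=c["extrinsics"];R=E[:3,:3];t=E[:3,3]
    o=-R.T@t;d=R.T@np.array([(uv[0]-c["cx"])/c["fx"],(uv[1]-c["cy"])/c["fy"],1])
    return o+d*(z-o[2])/d[2]
def proj(n,p,c=None):
    c=c or calibration(n);q=c["extrinsics"]@np.r_[p,1];return np.array([c["fx"]*q[0]/q[2]+c["cx"],c["fy"]*q[1]/q[2]+c["cy"]])
DOTS=np.array([[-50,30],[-50,5],[-50,-20],[-50,-45],[-50,-70],[-25,-70],[0,-70],[25,-70]])/1000.
def fit(P):
    A=DOTS-DOTS.mean(0);B=P-P.mean(0)
    U,S,Vt=np.linalg.svd(A.T@B);R=(U@Vt).T
    t=P.mean(0)-R@DOTS.mean(0);return R,t
E
python3 - <<'E'
from h import *
im=cv2.imread("pics/top0.png")
cv2.imwrite("pics/topz.png",cv2.resize(im[180:300,260:400],None,fx=5,fy=5,interpolation=cv2.INTER_CUBIC))
im=cv2.imread("pics/scene0.png")
cv2.imwrite("pics/scz.png",cv2.resize(im[210:320,270:420],None,fx=5,fy=5,interpolation=cv2.INTER_CUBIC))
for n in("top","scene"):
    im=cv2.imread(f"pics/{n}0.png").astype(int)
    m=((im.min(2)>110)&(im.max(2)-im.min(2)<70)).astype(np.uint8)
    N,l,st,c=cv2.connectedComponentsWithStats(m)
    for i in range(1,N):
        u,v=c[i]
        if 4<=st[i,4]<=60 and ((n=="top" and 280<u<372 and 205<v<285) or (n=="scene" and 280<u<400 and 215<v<285)): print(n,c[i].round(1),st[i,4],ray(n,c[i],.047).round(4))
E
```

```text
top [354.3 228. ] 6 [ 0.5922 -0.1344  0.047 ]
top [356.5 242. ] 4 [ 0.5666 -0.1375  0.047 ]
top [357.8 255.2] 4 [ 0.5425 -0.139   0.047 ]
top [360.2 269.3] 6 [ 0.517  -0.1425  0.047 ]
top [345.9 271.1] 8 [ 0.5144 -0.1167  0.047 ]
top [317.8 273.8] 5 [ 0.5106 -0.0661  0.047 ]
top [331.8 272.4] 5 [ 0.5126 -0.0913  0.047 ]
top [304.5 276. ] 8 [ 0.5072 -0.0422  0.047 ]
scene [316.4 222.9] 7 [ 0.5132 -0.1162  0.047 ]
scene [332.3 223.8] 6 [ 0.5112 -0.0908  0.047 ]
scene [347.8 224.4] 5 [ 0.5085 -0.0664  0.047 ]
scene [363.8 225.5] 4 [ 0.5067 -0.0411  0.047 ]
scene [297.2 248.2] 5 [ 0.5662 -0.1362  0.047 ]
scene [295.5 261.9] 8 [ 0.5911 -0.1336  0.047 ]
```

View pics/topz.png

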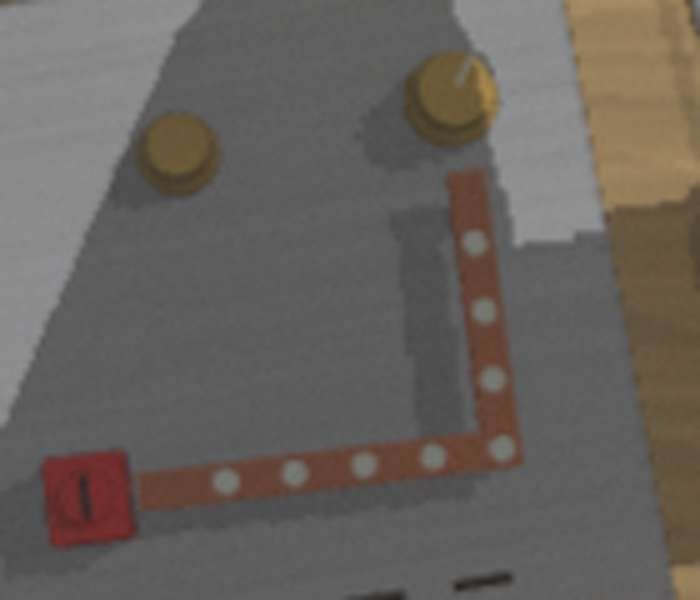

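View pics/scz.png

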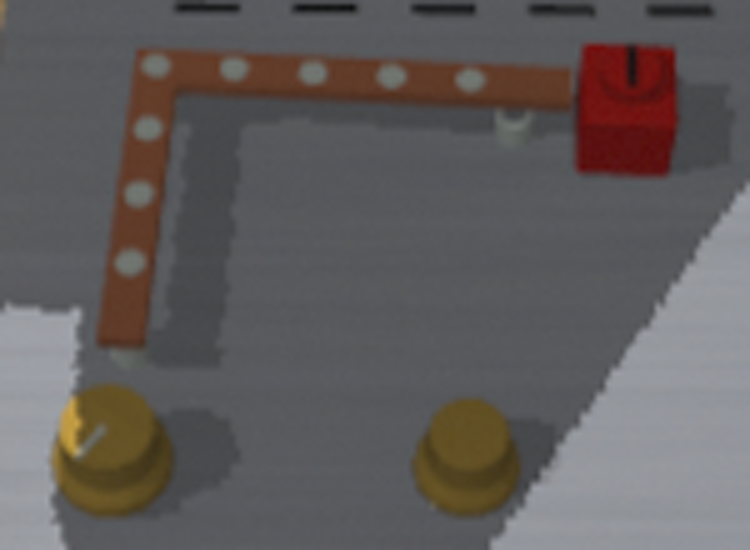

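```bash
cat >> h.py <<'E'
UV=np.array([[304.5,276],[317.8,273.8],[331.8,272.4],[345.9,271.1],[360.2,269.3],[357.8,255.2],[356.5,242],[354.3,228]])
from scipy.spatial.transform import Rotation as Ro
def rot():
    q=get_state()["orientation"];return Ro.from_quat([q[1],q[2],q[3],q[0]])
def rep(target,legdir=None):
    s=get_state();R=rot();M=R.as_matrix()
    print("clk",round(s["clock"],2),"tcp",s["tcp_pos"].round(4),"F",s["wrist_force"].round(2),"gap",round(s["finger_gap"],4),"down",M[:,2].round(4))
    print("tool-mm to target",(M.T@(np.array(target)-s["tcp_pos"])*1000).round(1), "tool x",M[:,0].round(4))
E
python3 - <<'E'
from h import *
P=np.array([ray("top",u,.047)[:2] for u in UV])
R,t=fit(P);D=DOTS@R.T+t
print(D.round(4),"\nres mm",((D-P)*1000).round(1).tolist(),"yaw",np.degrees(np.arctan2(R[1,0],R[0,0])))
print("t",t)
for p in [(-50,80,.058),(82,-70,.05)]:
    w=R@np.array(p[:2])/1000+t; print(p,w,proj("top",np.r_[w,p[2]]),proj("scene",np.r_[w,p[2]]))
rep(np.r_[D[0],.26])
M=rot().as_matrix()
print("tool yaw",np.degrees(np.arctan2(M[1,0],M[0,0])))
E
```

```text
[[ 0.5077 -0.0421]
 [ 0.5101 -0.0669]
 [ 0.5125 -0.0918]
 [ 0.5148 -0.1167]
 [ 0.5172 -0.1416]
 [ 0.5421 -0.1392]
 [ 0.567  -0.1369]
 [ 0.5919 -0.1345]] 
res mm [[0.5, 0.1], [-0.5, -0.8], [-0.1, -0.5], [0.4, 0.0], [0.1, 0.9], [-0.5, -0.2], [0.4, 0.6], [-0.4, -0.2]] yaw 5.431453917657033
t [ 0.56035659 -0.06719177]
(-50, 80, 0.058) [0.5030087 0.0077163] [276.25727356 278.73530302] [395.46317715 223.25958663]
(82, -70, 0.05) [ 0.64861426 -0.12911578] [350.63666027 197.1987883 ] [289.94073435 294.56325988]
clk 0.1 tcp [ 0.2067 -0.5364  0.4039] F [-0.74  0.35  0.39] gap 0.0857 down [-4.0e-04  1.6e-03 -1.0e+00]
tool-mm to target [ 458.6 -352.8  144.6] tool x [9.331e-01 3.595e-01 2.000e-04]
tool yaw 21.070371899962346
```

```bash
python3 -m crank '[[28,-22,0,0,0,0,0],[28,-22,0,0,0,0,0],[28,-22,0,0,0,0,0],[28,-22,0,0,0,0,0],[28,-22,0,0,0,0,0],[28,-22,0,0,0,0,0],[28,-22,0,0,0,0,0],[28,-22,0,0,0,0,0]]' 20
python3 -m crank '[[28,-22,0,0,0,0,0],[28,-22,0,0,0,0,0],[28,-22,0,0,0,0,0],[28,-22,0,0,0,0,0],[28,-22,0,0,0,0,0],[28,-22,0,0,0,0,0],[28,-22,0,0,0,0,0],[28,-22,0,0,0,0,0]]'
python3 -m crank '[[0,0,0,0,0,5,0],[0,0,0,0,0,5,0],[0,0,0,0,0,5.6,0],[0,0,25,0,0,0,0],[0,0,25,0,0,0,0],[0,0,25,0,0,0,0],[0,0,0,0,0,0,0],[0,0,0,0,0,0,0]]'
python3 - <<'E'
from h import *
rep([.5077,-.0421,.26])
c=calibration("wrist");im=read_camera("wrist");cv2.imwrite("pics/w1.png",im);np.save("c1.npy",c)
cv2.imwrite("pics/t1.png",read_camera("top"))
M=rot().as_matrix();print("tool yaw",np.degrees(np.arctan2(M[1,0],M[0,0])))
E
```

```text
clock: 1.1
tcp_pos: [0.3528, -0.2906, 0.4044]
orientation: [-0.0, 0.983, 0.183, -0.0]
wrist_force: [0.2, 0.6, 0.1]
finger_gap: -0.0003
clock: 2.1
tcp_pos: [0.4986, -0.0459, 0.4043]
orientation: [-0.0, 0.983, 0.183, -0.0]
wrist_force: [-0.3, -0.5, 0.5]
finger_gap: -0.0003
clock: 3.1
tcp_pos: [0.4984, -0.0471, 0.3303]
orientation: [0.0, 0.999, 0.048, 0.0]
wrist_force: [0.6, -0.2, -0.5]
finger_gap: 0.0002
clk 3.1 tcp [ 0.4984 -0.0471  0.3303] F [ 0.59 -0.16 -0.54] gap 0.0002 down [ 4.e-04 -2.e-04 -1.e+00]
tool-mm to target [ 9.7 -4.1 70.3] tool x [9.954e-01 9.540e-02 4.000e-04]
tool yaw 5.472727269758752
```

View pics/w1.png

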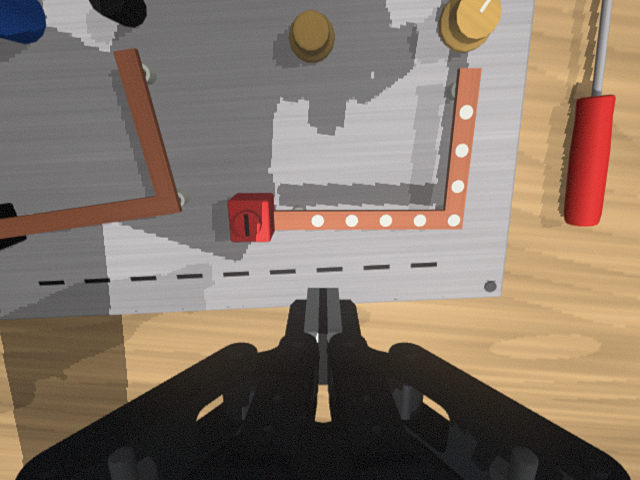

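The wrist view shows the fingers shut. Dot 1 is at about (318,221), the corner dot at (454,220) and the last dot at (466,112). I'll cross-check these against the fit from the top view.

Run:
```python
from h import *
c=np.load("c1.npy",allow_pickle=True).item()
im=cv2.imread("pics/w1.png").astype(int)
m=(im.min(2)>215).astype(np.uint8)
N,l,st,ce=cv2.connectedComponentsWithStats(m)
G=[(318,221),(352,221),(386,221),(420,221),(454,220),(458,187),(461,151),(466,112)]
P=[]
for g in G:
    i=1+np.argmin(np.linalg.norm(ce[1:]-g,axis=1));P.append(ray("wrist",ce[i],.047,c)[:2]);print(ce[i].round(1),st[i,4])
P=np.array(P);R,t=fit(P);D=DOTS@R.T+t
print(P.round(4),"\n",D.round(4),((D-P)*1000).round(1).tolist(),np.degrees(np.arctan2(R[1,0],R[0,0])))
```

```text
[317.1 220.5] 104
[351.3 220.3] 101
[385.4 220.3] 100
[419.4 220.2] 99
[453.5 219.9] 96
[457.3 186.1] 106
[461.5 150.1] 113
[465.8 111.8] 128
[[ 0.5087 -0.0428]
 [ 0.5112 -0.0678]
 [ 0.5136 -0.0927]
 [ 0.5161 -0.1175]
 [ 0.5187 -0.1423]
 [ 0.5435 -0.1398]
 [ 0.5684 -0.1373]
 [ 0.5932 -0.1348]] 
 [[ 0.5086 -0.0428]
 [ 0.5111 -0.0677]
 [ 0.5136 -0.0926]
 [ 0.5161 -0.1174]
 [ 0.5186 -0.1423]
 [ 0.5435 -0.1398]
 [ 0.5684 -0.1373]
 [ 0.5933 -0.1348]] [[-0.0, -0.0], [-0.1, 0.1], [0.0, 0.1], [0.1, 0.0], [-0.1, -0.1], [0.0, -0.1], [0.0, 0.0], [0.1, -0.1]] 5.7421230001070525
```

The two fits agree within 1.5 mm, and the wrist fit has 0.1 mm residuals. Next I'll go over dot 1, stopping about 7 mm above the bar.

```bash
python3 -m crank '[[10,-4,0,0,0,0,0],[0,0,25,0,0,0,0],[0,0,25,0,0,0,0],[0,0,25,0,0,0,0],[0,0,15,0,0,0,0],[0,0,10,0,0,0,0],[0,0,0,0,0,0,0],[0,0,0,0,0,0,0]]'
python3 - <<'E'
from h import *
rep([.5083,-.0425,.2172])
c=calibration("wrist");im=read_camera("wrist");cv2.imwrite("pics/w2.png",im)
rep([.5083,-.0425,.2172])
cv2.imwrite("pics/s2.png",cv2.resize(read_camera("scene")[130:280,270:440],None,fx=4,fy=4))
rep([.5083,-.0425,.2172])
E
```

```text
clock: 4.2
tcp_pos: [0.5083, -0.0422, 0.2304]
orientation: [0.0, 0.999, 0.048, 0.001]
wrist_force: [0.7, -0.6, 0.0]
finger_gap: -0.0001
clk 4.2 tcp [ 0.5083 -0.0422  0.2304] F [ 0.68 -0.65  0.02] gap -0.0001 down [ 1.3e-03 -4.0e-04 -1.0e+00]
tool-mm to target [-0.   0.3 13.2] tool x [0.9954 0.0954 0.0013]
clk 4.25 tcp [ 0.5083 -0.0422  0.2305] F [0.4  0.18 0.31] gap -0.0002 down [ 1.5e-03 -5.0e-04 -1.0e+00]
tool-mm to target [-0.   0.3 13.3] tool x [0.9954 0.0953 0.0014]
clk 4.3 tcp [ 0.5082 -0.0422  0.2305] F [-0.39  0.12 -0.52] gap 0.0004 down [ 1.5e-03 -5.0e-04 -1.0e+00]
tool-mm to target [ 0.   0.3 13.3] tool x [0.9954 0.0953 0.0015]
```

View pics/w2.png

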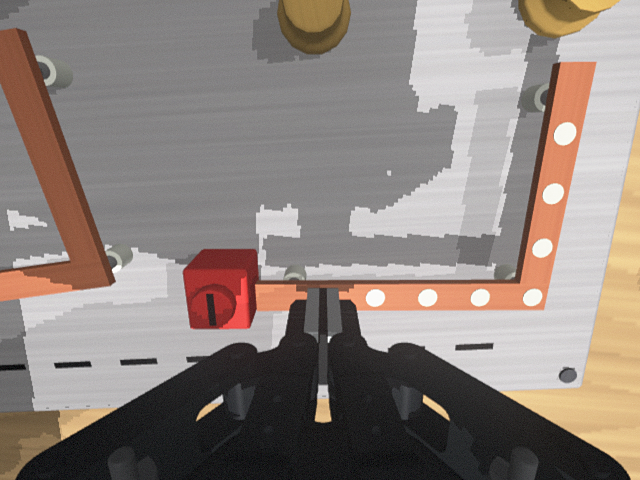

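View pics/s2.png

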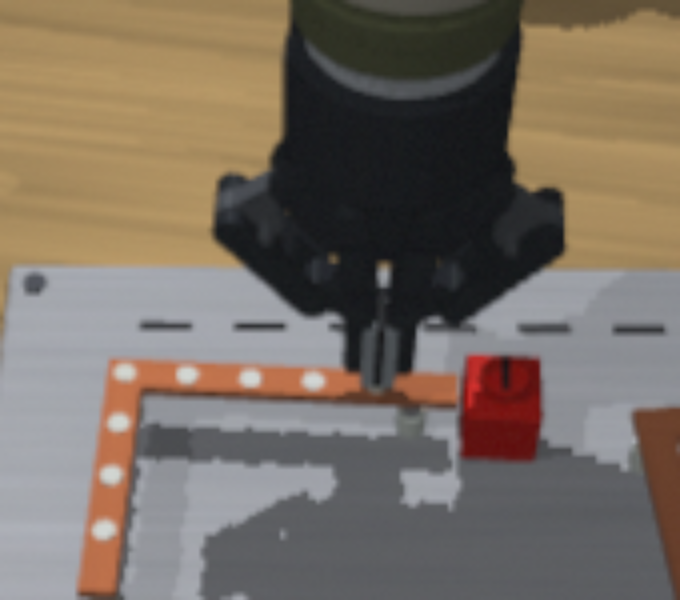

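The fingertips are directly over dot 1, which they hide in the wrist view at about (323,297), and nothing is in contact yet. I'll descend gently to about 1.5 mm of dip, then check.

```bash
python3 -m crank '[[0,0,4,0,0,0,0],[0,0,3,0,0,0,0],[0,0,2,0,0,0,0],[0,0,1,0,0,0,0],[0,0,1,0,0,0,0],[0,0,1,0,0,0,0],[0,0,0,0,0,0,0],[0,0,0,0,0,0,0]]'
python3 - <<'E'
from h import *
rep([.5083,-.0425,.2172])
F=[]
cv2.imwrite("pics/w3.png",read_camera("wrist"))
for i in range(6): F.append(get_state()["wrist_force"]);read_camera("top")
print(np.mean(F,0))
rep([.5083,-.0425,.2172])
E
```

```text
clock: 5.3
tcp_pos: [0.5077, -0.0421, 0.2177]
orientation: [0.0, 0.999, 0.048, -0.0]
wrist_force: [-2.1, -0.0, 1.5]
finger_gap: 0.0002
clk 5.3 tcp [ 0.5077 -0.0421  0.2177] F [-2.07 -0.02  1.48] gap 0.0002 down [-2.e-04 -0.e+00 -1.e+00]
tool-mm to target [0.6 0.5 0.5] tool x [ 9.954e-01  9.540e-02 -3.000e-04]
[-1.53894594 -0.02326863  1.97055045]
clk 5.65 tcp [ 0.5077 -0.0421  0.2177] F [-1.72  0.08  1.64] gap -0.0001 down [-1.e-04 -0.e+00 -1.e+00]
tool-mm to target [0.5 0.5 0.5] tool x [ 9.954e-01  9.540e-02 -1.000e-04]
```

Contact is confirmed: 2.0 N up means about 2.8 mm of dip, and the TCP height implies about 2.3 mm. Now I'll draw along leg 1 in tool +y.

```bash
python3 -m crank '[[0,2,0,0,0,0,0],[0,4,0,0,0,0,0],[0,4,0,0,0,0,0],[0,4,0,0,0,0,0],[0,4,0,0,0,0,0],[0,4,0,0,0,0,0],[0,3,0,0,0,0,0],[0,0,0,0,0,0,0]]'
python3 - <<'E'
from h import *
rep([.5183,-.142,.2172])
F=[]
for i in range(4): F.append(get_state()["wrist_force"]);read_camera("top")
print(np.mean(F,0))
E
```

```text
clock: 6.65
tcp_pos: [0.5102, -0.0674, 0.2177]
orientation: [0.0, 0.999, 0.047, 0.0]
wrist_force: [0.3, 0.2, 2.1]
finger_gap: -0.0
clk 6.65 tcp [ 0.5102 -0.0674  0.2177] F [0.31 0.18 2.13] gap -0.0 down [ 1.e-04 -9.e-04 -1.e+00]
tool-mm to target [ 0.9 75.   0.6] tool x [ 0.9955  0.0949 -0.    ]
[-0.10794934 -1.00107434  2.11065976]
```

At dot 2, with steady pressure of 2.1 N (about 3 mm). I'll carry on to the corner.

```bash
python3 -m crank '[[0,3,0,0,0,0,0],[0,5,0,0,0,0,0],[0.5,5,0,0,0,0,0],[0,5,0,0,0,0,0],[0,5,0,0,0,0,0],[0.5,5,0,0,0,0,0],[0,5,0,0,0,0,0],[0,4,0,0,0,0,0]]'
python3 - <<'E'
from h import *
rep([.5183,-.142,.2172])
E
python3 -m crank '[[0,5,0,0,0,0,0],[0,5,0,0,0,0,0],[0,5,0,0,0,0,0],[0,5,0,0,0,0,0],[0,5,0,0,0,0,0],[0,5,0,0,0,0,0],[0,5,0,0,0,0,0],[0,3,0,0,0,0,0]]'
python3 - <<'E'
from h import *
cv2.imwrite("pics/w4.png",read_camera("wrist"))
rep([.5183,-.142,.2172])
F=[]
for i in range(4): F.append(get_state()["wrist_force"]);read_camera("top")
print(np.mean(F,0))
rep([.5930,-.1348,.2172])
E
```

```text
clock: 7.85
tcp_pos: [0.5148, -0.1041, 0.2177]
orientation: [0.0, 0.999, 0.048, 0.0]
wrist_force: [-0.6, 0.5, 1.9]
finger_gap: -0.0001
clk 7.85 tcp [ 0.5148 -0.1041  0.2177] F [-0.57  0.5   1.89] gap -0.0001 down [ 1.e-04 -1.e-04 -1.e+00]
tool-mm to target [-0.1 38.1  0.5] tool x [9.955e-01 9.520e-02 1.000e-04]
clock: 8.85
tcp_pos: [0.5184, -0.1419, 0.2177]
orientation: [0.0, 0.999, 0.048, 0.0]
wrist_force: [-0.1, 1.6, 2.0]
finger_gap: 0.0002
clk 8.9 tcp [ 0.5184 -0.1422  0.2177] F [-0.81  0.37  1.54] gap -0.0 down [ 1.e-04 -5.e-04 -1.e+00]
tool-mm to target [-0.1 -0.2  0.5] tool x [0.9955 0.0949 0.    ]
[-0.72372133 -0.57805647  1.60191115]
clk 9.1 tcp [ 0.5184 -0.1419  0.2178] F [-1.1  -1.21  1.69] gap 0.0001 down [ 2.0e-04 -1.4e-03 -1.0e+00]
tool-mm to target [74.9 -0.   0.6] tool x [9.955e-01 9.500e-02 1.000e-04]
```

View pics/w4.png

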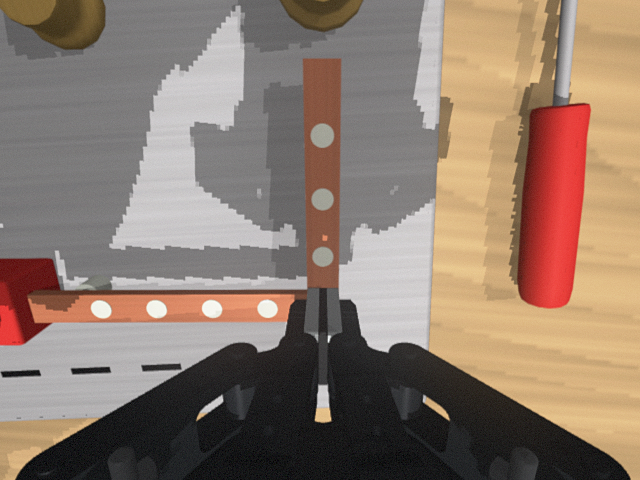

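The tips are on the corner dot, and the remaining dots are straight ahead at (322,257), (322,199) and (322,135). Now I'll draw along tool +x for 75 mm.

```bash
python3 -m crank '[[3,0,0,0,0,0,0],[5,0,0,0,0,0,0],[5,0,0.3,0,0,0,0],[5,0,0,0,0,0,0],[5,0,0,0,0,0,0],[5,0,0,0,0,0,0],[5,0,0,0,0,0,0],[4,0,0,0,0,0,0]]'
python3 - <<'E'
from h import *
rep([.5930,-.1348,.2172])
E
python3 -m crank '[[5,0,0,0,0,0,0],[5,0,0,0,0,0,0],[5,0,0,0,0,0,0],[5,0,0,0,0,0,0],[5,0,0,0,0,0,0],[5,0,0,0,0,0,0],[5,0,0,0,0,0,0],[3,0,0,0,0,0,0]]'
python3 -m crank '[[0,0,0,0,0,0,0],[0,0,0,0,0,0,0],[0,0,0,0,0,0,0],[0,0,0,0,0,0,0],[0,0,0,0,0,0,0],[0,0,0,0,0,0,0],[0,0,0,0,0,0,0],[0,0,0,0,0,0,0]]'
python3 - <<'E'
from h import *
cv2.imwrite("pics/w5.png",read_camera("wrist"))
cv2.imwrite("pics/s5.png",read_camera("scene"))
F=[]
for i in range(4): F.append(get_state()["wrist_force"]);read_camera("top")
print(np.mean(F,0))
rep([.5930,-.1348,.2172])
E
```

```text
clock: 10.1
tcp_pos: [0.5555, -0.138, 0.2174]
orientation: [0.0, 0.999, 0.048, 0.0]
wrist_force: [-1.7, -0.1, 1.6]
finger_gap: -0.0
clk 10.1 tcp [ 0.5555 -0.138   0.2174] F [-1.73 -0.09  1.63] gap -0.0 down [ 1.e-04 -1.e-04 -1.e+00]
tool-mm to target [37.6  0.4  0.2] tool x [9.954e-01 9.540e-02 1.000e-04]
clock: 11.1
tcp_pos: [0.5933, -0.1344, 0.2174]
orientation: [0.0, 0.999, 0.048, 0.0]
wrist_force: [-1.8, -1.0, 2.5]
finger_gap: -0.0003
clock: 12.1
tcp_pos: [0.5931, -0.1345, 0.2175]
orientation: [0.0, 0.999, 0.048, 0.0]
wrist_force: [0.9, -0.1, 2.8]
finger_gap: 0.0001
[ 1.46391356 -0.03076451  1.79173333]
clk 12.4 tcp [ 0.593  -0.1345  0.2174] F [ 3.16 -0.1   2.24] gap 0.0001 down [ 1.e-04 -2.e-04 -1.e+00]
tool-mm to target [-0.   0.3  0.2] tool x [9.954e-01 9.530e-02 1.000e-04]
```

View pics/w5.png

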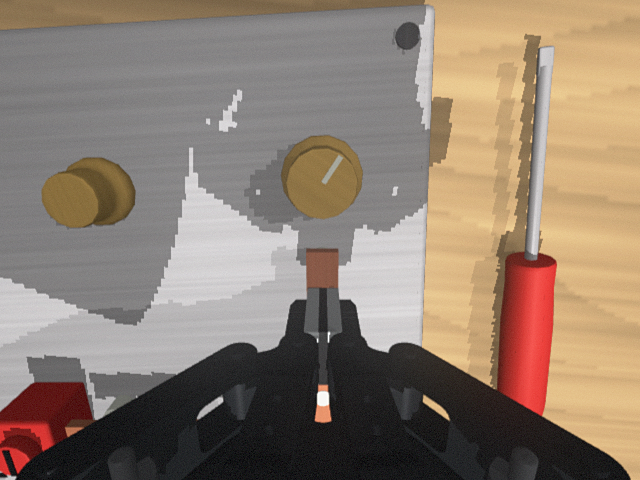

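View pics/s5.png

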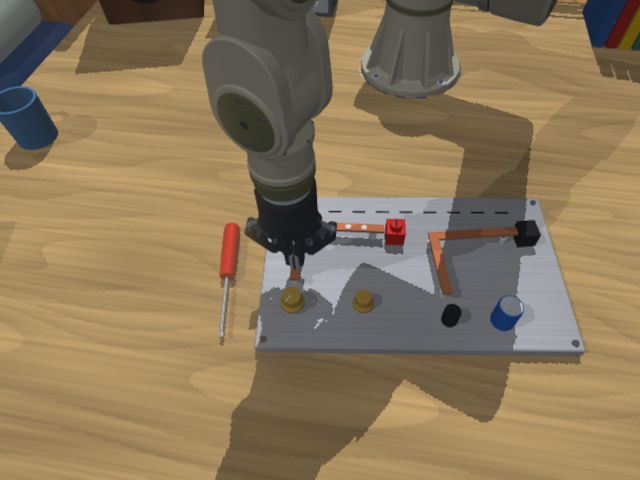

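The tips cover dot 8: the bar end shows ahead at (322,268), the knob is clear at (321,178), and the other parts are in place. The sideways force wandered, so I'll check it's settled before handing in.

Run:
```python
from h import *
for i in range(14):
    s=get_state();print(round(s["clock"],2),s["tcp_pos"].round(4),s["wrist_force"].round(1));read_camera("top")
```

```text
12.4 [ 0.593  -0.1345  0.2174] [ 3.2 -0.1  2.2]
12.45 [ 0.593  -0.1345  0.2174] [ 2.7 -0.3  2.4]
12.5 [ 0.593  -0.1345  0.2174] [ 2.  -0.5  2.3]
12.55 [ 0.593  -0.1345  0.2174] [1.8 0.7 2. ]
12.6 [ 0.593  -0.1345  0.2174] [ 2.3 -0.2  1.5]
12.65 [ 0.593  -0.1345  0.2174] [ 1.7 -0.   2.4]
12.7 [ 0.593  -0.1345  0.2174] [ 2.6 -0.5  1.9]
12.75 [ 0.593  -0.1345  0.2174] [ 2.3 -0.   1.6]
12.8 [ 0.593  -0.1345  0.2174] [ 1.2 -0.9  1.6]
12.85 [ 0.593  -0.1345  0.2174] [ 0.4 -0.6  2.5]
12.9 [ 0.593  -0.1345  0.2174] [ 1.7 -0.7  2.5]
12.95 [ 0.593  -0.1345  0.2174] [ 1.5 -0.5  1.9]
13.0 [ 0.593  -0.1345  0.2174] [ 1.3 -0.8  2.2]
13.05 [ 0.593  -0.1345  0.2174] [ 2.2 -2.3  2.1]
```

The pose is steady and the vertical force is about 2.1 N (about 3 mm of dip), so I'm handing in.

```bash
python3 -c "
from workcell import *
print(hand_in())"
```

```text
the job is handed in; nothing more can be done
None
```

I drew the shut fingertips along the supply bar from dot 1, round the corner, to dot 8, and handed in while they were resting on dot 8. The hand-in gave no verdict.

- **Position:** the last reading put the tool within 0.5 mm of where I had placed dot 8. The dot positions from the top and wrist cameras differed by up to 1.5 mm, well inside the 12 mm allowed.
- **Pressure:** the upward force read between 1.5 and 2.8 N at every check on the bar, which is about 2 to 4 mm of dip. At the end it was about 2.1 N, or 3 mm, and the tool was still. The tool height suggests slightly less, about 2.6 mm.
- **Sideways force:** this did not fully settle. While the tool stood still on dot 8 it wandered, mostly 1 to 2 N with a peak of 3.2 N. I took this as friction between the fingertips and the bar, plus sensor noise.
- **Other parts:** I checked these by eye only. In the last pictures the selector knob, spare knob, capacitor, screwdriver and ground bar looked unmoved.

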